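# Load the vial rack onto the sampler's two locating pins

### The arm

A 7-joint arm with a two-finger parallel gripper is mounted at the origin on the work surface. World frame = base frame: x ahead of the robot, y to its left, z up, the work surface at z = 0. Lengths are in m, angles in rad, forces in N, time in s.
With the tool pointing down it reaches from about 0.4 to 0.85 m from the base axis. Payload 4.5 kg.
Tool frame: the origin (TCP) lies at the very end of the fingers, on their centre line; the grasp point (between the pads) lies 19 mm behind it (r.pinch_z is the distance from the TCP to the grasp point, in m); z points along the fingers, y is the line along which they close (so a half turn about z gives the same grasp; the last joint's range is limited). The gripper opens to 88 mm and grips with 3 to 60 N. Pads are 18 mm wide; open, the fingers measure 123 mm over their backs; the gripper's body (75 mm by 187 mm) begins 45 mm behind the grasp point.
Start: joints at [-1.236, 0.689, -0.195, 1.565, 0.157, 0.902, -0.215], TCP at [0.185, 0.597, 0.239] pointing down, gripper open.
Joint ranges: [-3.01, 3.01], [-0.46, 2.08], [-1.47, 1.51], [0.13, 2.56], [-1, 4.14], [0.04, 2.09], [-2.66, 2.66]. Speed limits (rad/s): [2.57, 2.57, 3.14, 3.14, 3.14, 3.14, 3.14].

### API

Orientations are given as a unit quaternion [x, y, z, w].
In Python, from plant import r, cams gives the robot as it stands.
- The arm moves only by the shell command python3 -m pendant 'ROWS' [FORCE]. ROWS is JSON, a list of rows, each a list of 3 entries, a list of its own where there are three numbers: the closure, from -1 (fully open) to 1 (shut), then the shift along the tool's x, y, z in mm, then the turn, a rotation vector about the tool's x, y, z in degrees. A call has 1 to 8 rows; each row shifts and turns the commanded pose from where the row before left it, along the tool's axes as they then stand; what a row does not reach is not made up. A row lasts 1/8 s, in which the tool goes at most 62.5 mm and 10.7 degrees, less where a joint would pass 70% of its speed; a pose out of reach is approached as far as the arm can. A call with a gripper value outside its range is refused whole. The fingers move at their own pace and stop on an object; FORCE is the grip in N (left out, the last holds). Time passes only in rows, so rows that do not move let the fingers close. It gives the time, the measured TCP pose, the force, the opening and the grip force at its end, in the units of the state.
- r.get_state(): the state, without advancing time (a new reading comes with each control period).
- cams.snapshot(name): name is "scene" or "top" or "wrist"; returns a dict with "img" (480x640x3 uint8, red, green, blue), "camera_matrix" (3x3 intrinsics, pixels), "camera_from_world" (4x4, takes a point from world to camera coordinates); the wrist camera has in their place "tool_from_camera" (4x4, takes a point from camera to tool coordinates, whose origin is the TCP and whose axes are the flange's). Camera axes: x right, y up, looking along -z (the intrinsics and any distortion apply to the point x, -y, -z); pixel columns grow to the right and rows downward; lengths in m; the calibration is good to about 2 mm. The wrist camera is an equidistant fisheye: a pixel r from the principal point sees the ray r / f radians off the axis. A picture is of the moment at which its call begins: read the wrist's pose just before it. There is no depth.
- r.finish_job(): hands the job in; it is judged then, once.
The state is a dict: "clock": time; "q": joint angles; "qd": joint speeds; "joint_torque": joint torques, N m; "tool_pos": TCP position; "eef_rot": TCP orientation; "contact_force": force on the tool from outside, world axes, zero at the start; "moment": the same for the moment, N m; "opening": opening from 0.0 (shut) to 1.0 (fully open); "finger_force": force on a finger pad.
Only numpy, scipy, OpenCV 4.12 (cv2) and the standard library are available. Lean on these libraries where they do the work, as an engineer would, in place of code of your own. Each camera call takes 0.05 s, during which the arm holds its last target. There are 200 camera calls.

### The job

Pick up the longer vial rack by its handle, carry it level, and set it down on the sampler's loading dock so that both upright pins come through its two end holes together and it lies flat on the dock; let go only once it is down. Leave the shorter rack where it is.

Things in the scene. Friction and masses are not known exactly. Their poses are not given: they have to be found in the camera images.
- rack: Longer vial rack, loose, 0.35 kg: flat aluminium plate 210 (x) x 70 (y) x 10 mm, 30 mm through holes at x = +-80, y = 0. Black upright handle in the middle: 30 mm along x, 16 mm thick (y), top 55 mm above the underside. Capped vials, 34 mm high, fixed at x = +-36 and +-52. Origin: centre of the underside; z up. Flat on the bench (z = 0) at the start. Ends alike: fits either way round.
- short_rack: Shorter vial rack, loose: same build and handle but 150 x 70 x 10 mm, 30 mm holes at x = +-55, so it does not fit the pins. Origin: centre of the underside, x along the plate. Flat on the bench. To be left alone.
- dock: Loading dock, fixed: low white base 240 (x) x 96 (y) mm, flat dark deck 25 mm above the bench, two upright steel pins at x = +-80, y = 0: 14 mm diameter, tips 34 mm above the deck, the upper 14 mm tapering to 5 mm. Origin: centre of the base at bench height; x along the line of pins, z up. Seated, the rack's underside is 25 mm above the bench. A jar 58 mm high stands near its +y side.
Things that resemble listed ones, but are neither listed nor needed, are in the scene too. What is shaped like the rack but purple or turquoise is not meant.

How it is judged:
On the way:
1. the longer rack is lifted clear of the bench (height (world z) of rack above 0.05 m), for 0.2 s.
At the end, for the whole second after the job is handed in: The longer rack lies flat (4 deg) and at rest on the dock's deck (within 6 mm), centre within 14 mm of the dock's, length within 11 deg of the pin line, either way round, both pins in its holes; the shorter rack is within 30 mm of its start (horizontal distance between rack and dock below 0.014 m and z of rack in the frame of dock between 0.02 and 0.031 m and angle between the x axis of rack and the x axis of dock, either way round below 0.2 rad and angle between rack's own z axis and vertical below 0.07 rad and linear speed of rack below 0.02 m/s and distance of short_rack from where it was at the start of the episode below 0.03 m); the robot touches nothing.
It fails at once if the longer rack is tipped by more than 23 degrees (angle between rack's own z axis and vertical above 0.4 rad).
It fails at once if the longer rack is let go over the dock while still more than 15 mm above the deck (contact force between the fingers and rack below 0.1 N and z of rack in the frame of dock above 0.04 m and horizontal distance between rack and dock below 0.06 m).
It fails at once if the shorter rack is moved by more than 30 mm (distance of short_rack from where it was at the start of the episode above 0.03 m).
It also fails if it takes over 42 s, if anything falls off the work surface, if the arm or the gripper's body presses on something with over 40 N, if the wrist force passes 120 N, or if a joint passes its speed limit or range.

## Working session

There is one attempt and no reset: what is moved stays moved. The work goes in short steps, Python scripts to look and compute and a shell command to move; the robot and the scene stay as the last step left them, time stands still between calls to the robot, and variables do not carry over. Pictures are saved under pics/ and viewed, at most 10 in all, crops included, and the job is handed in when it is done.

```bash
mkdir -p pics; ls; python3 - <<'E'
from plant import r,cams
import cv2,numpy as np
for n in("top","scene"):
    s=cams.snapshot(n); cv2.imwrite(f"pics/{n}0.png",s["img"][:,:,::-1]); np.savez(f"{n}0.npz",**s)
    print(np.round(s["camera_from_world"],3).tolist(),np.round(s["camera_matrix"],1).tolist(),[k for k in s])
st=r.get_state();print(st)
E
```

```text
pics
[[-0.021, -1.0, -0.006, -0.176], [0.981, -0.021, 0.191, -0.461], [-0.191, -0.002, 0.982, -1.359], [0.0, 0.0, 0.0, 1.0]] [[477.5, 0.0, 317.7], [0.0, 477.5, 239.1], [0.0, 0.0, 1.0]] ['img', 'camera_matrix', 'camera_from_world']
[[-0.757, 0.654, 0.011, 0.458], [-0.413, -0.491, 0.767, 0.062], [0.507, 0.576, 0.641, -1.285], [0.0, 0.0, 0.0, 1.0]] [[459.3, 0.0, 314.9], [0.0, 459.3, 237.9], [0.0, 0.0, 1.0]] ['img', 'camera_matrix', 'camera_from_world']
{'clock': 0.1, 'q': array([-1.23619527,  0.68990595, -0.19455499,  1.56620167,  0.1573104 ,
        0.9024833 , -0.21510364]), 'qd': array([-7.17868641e-05, -2.71799815e-03, -1.47759704e-03, -1.04788676e-03,
       -2.46110522e-03, -2.96320276e-05, -1.03172167e-03]), 'joint_torque': array([-2.07632424e-03, -5.28498638e+01, -1.27155449e+00, -1.53835577e+01,
       -5.26264496e-02,  1.98917078e-03,  3.40978829e-05]), 'tool_pos': array([0.18504088, 0.59640983, 0.23799769]), 'eef_rot': array([ 1.49783999e-01,  9.88718418e-01, -7.99082069e-04, -7.11773656e-05]), 'contact_force': array([-0.84701374, -0.25225419,  0.4144049 ]), 'moment': array([-0.01293342, -0.05045875,  0.03396687]), 'finger_force': 0.0, 'opening': 1.0009581135731083}
```

View pics/top0.png

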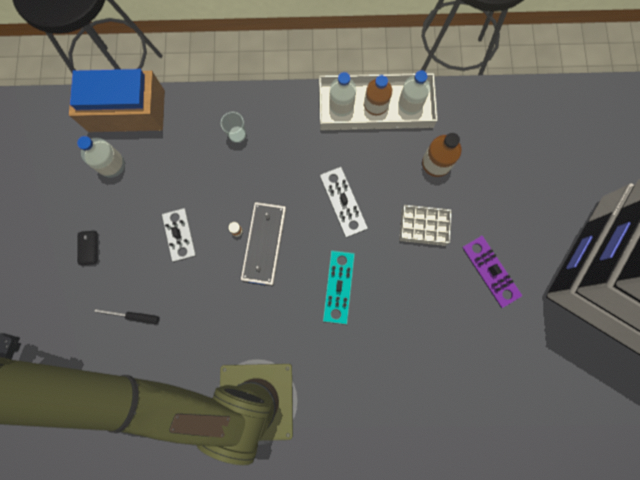

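View pics/scene0.png

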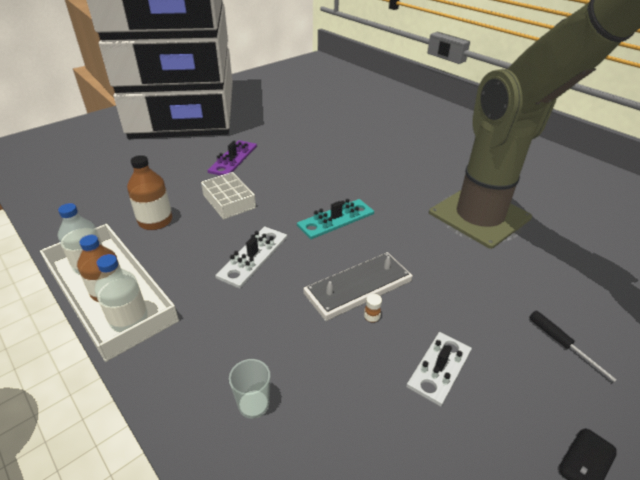

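The top view shows the long white rack near pixel (344,201) and the dock near (263,244), with the jar at (235,229). The short rack is near (178,233). The scene view agrees with this.

```bash
cat > h.py <<'E'
import numpy as np,cv2
from scipy.spatial.transform import Rotation as R
def ray(s,uv,z):
    K,T=s["camera_matrix"],s["camera_from_world"]
    uv=np.atleast_2d(uv).astype(float)
    d=np.c_[(uv[:,0]-K[0,2])/K[0,0],-(uv[:,1]-K[1,2])/K[1,1],-np.ones(len(uv))]@T[:3,:3]
    c=-T[:3,:3].T@T[:3,3]
    return c+d*((z-c[2])/d[:,2])[:,None]
def wray(s,st,uv,z):
    K,X=s["camera_matrix"],s["tool_from_camera"]
    p=(np.atleast_2d(uv).astype(float)-[K[0,2],K[1,2]])/[K[0,0],K[1,1]]
    th=np.linalg.norm(p,axis=1)[:,None]; n=p/np.maximum(th,1e-9)
    d=np.c_[np.sin(th)*n[:,0],-np.sin(th)*n[:,1],-np.cos(th)]
    Q=R.from_quat(st["eef_rot"]).as_matrix()
    d=d@(Q@X[:3,:3]).T; c=Q@X[:3,3]+st["tool_pos"]
    return c+d*((z-c[2])/d[:,2])[:,None]
E
python3 - <<'E'
from h import *
s=dict(np.load("top0.npz")); img=s["img"]
hsv=cv2.cvtColor(img,cv2.COLOR_RGB2HSV)
m=((hsv[...,2]>150)&(hsv[...,1]<50)).astype(np.uint8)
for name,(u,v),w,z in(("rack",(344,201),45,.01),("dock",(263,244),50,.025),("short",(178,234),35,.01),("jar",(235,229),9,.058)):
    mm=np.zeros_like(m);x0=u-w if name!="dock" else 240;mm[v-w:v+w,x0:u+w]=m[v-w:v+w,x0:u+w]
    if name in("rack",):mm[:, :316]=0;mm[:166]=0
    if name=="dock": mm[:,290:]=0
    c=cv2.findContours(mm,cv2.RETR_EXTERNAL,cv2.CHAIN_APPROX_NONE)[0]
    c=max(c,key=cv2.contourArea)[:,0]
    P=ray(s,c,z)[:,:2]
    rc=cv2.minAreaRect((P*1000).astype(np.float32));b=cv2.boxPoints(rc)
    e=b[1]-b[0],b[2]-b[1];l=max(e,key=np.linalg.norm)
    print(name,np.round(rc[0],1),np.round(rc[1],1),"yaw",np.degrees(np.arctan2(l[1],l[0])))
from plant import r
Q=R.from_quat(r.get_state()["eef_rot"]).as_matrix();print(Q.round(3))
E
```

```text
rack [ 581.  -265.7] [212.3  72.3] yaw 20.774364
dock [454.7 -23.4] [ 96.7 240. ] yaw -9.735247
short [488.3 236.1] [151.8  71.7] yaw 14.213002
jar [495.8  59.7] [32.4 30. ] yaw 88.749466
[[-0.955  0.296 -0.   ]
 [ 0.296  0.955 -0.002]
 [-0.    -0.002 -1.   ]]
```

```bash
python3 -m pendant '[[-1,[-48,-24,0],[0,0,0]],[-1,[-48,-24,0],[0,0,0]],[-1,[-48,-24,0],[0,0,0]],[-1,[-48,-24,0],[0,0,0]],[-1,[-48,-24,0],[0,0,0]],[-1,[-48,-24,0],[0,0,0]],[-1,[-48,-24,0],[0,0,0]],[-1,[-48,-24,0],[0,0,0]]]' 20
python3 -m pendant '[[-1,[0,0,0],[0,0,10]],[-1,[0,0,0],[0,0,10]],[-1,[0,0,0],[0,0,10]],[-1,[0,0,0],[0,0,10]],[-1,[0,0,0],[0,0,10]],[-1,[0,0,0],[0,0,10]],[-1,[0,0,0],[0,0,10]],[-1,[0,0,0],[0,0,10]]]'
python3 - <<'E'
from h import *
from plant import r
st=r.get_state();Q=R.from_quat(st["eef_rot"]).as_matrix();print(Q.round(3),st["tool_pos"],st["q"])
print(Q.T@(np.array([.54,-.25,.25])-st["tool_pos"])*1000)
E
```

```text
clock: 1.1
tool_pos: [0.496, 0.2983, 0.2385]
eef_rot: [0.15, 0.989, -0.0, -0.0]
contact_force: [0.2, 0.8, -0.6]
opening: 1.001
finger_force: 0.0
clock: 2.1
tool_pos: [0.4947, 0.2997, 0.2384]
eef_rot: [0.752, 0.659, -0.0, -0.0]
contact_force: [-0.8, 0.8, 0.6]
opening: 0.996
finger_force: 0.0
[[ 0.131  0.991 -0.001]
 [ 0.991 -0.131 -0.   ]
 [-0.    -0.001 -1.   ]] [0.4946826  0.29972099 0.23835033] [-0.72490675  0.63120926  0.1712213   1.72158329 -0.14058818  0.80163367
 -0.61983389]
[-538.99936382  117.1768474   -11.48109787]
```

```bash
python3 -m pendant '[[-1,[-55,16,0],[0,0,0]],[-1,[-55,16,0],[0,0,0]],[-1,[-55,16,0],[0,0,0]],[-1,[-55,16,0],[0,0,0]],[-1,[-55,16,0],[0,0,0]],[-1,[-55,16,0],[0,0,0]],[-1,[-55,16,0],[0,0,0]],[-1,[-55,16,0],[0,0,0]]]'
python3 -m pendant '[[-1,[-55,16,0],[0,0,0]],[-1,[-55,16,0],[0,0,0]],[-1,[0,0,0],[0,0,10.3]],[-1,[0,0,0],[0,0,10.3]],[-1,[0,0,0],[0,0,10.3]],[-1,[0,0,0],[0,0,10.3]],[-1,[0,0,0],[0,0,10.3]],[-1,[0,0,0],[0,0,10.3]]]'
python3 -m pendant '[[-1,[0,0,0],[0,0,0]],[-1,[0,0,0],[0,0,0]]]'
python3 - <<'E'
from h import *
from plant import r,cams
st=r.get_state();s=cams.snapshot("wrist");np.savez("w1.npz",**s,**{k:st[k] for k in("tool_pos","eef_rot")})
cv2.imwrite("pics/w1.png",s["img"][:,:,::-1])
Q=R.from_quat(st["eef_rot"]).as_matrix();print(Q.round(3),st["tool_pos"],st["q"],s["tool_from_camera"].round(3),s["camera_matrix"])
E
```

```text
clock: 3.1
tool_pos: [0.5665, -0.1544, 0.2384]
eef_rot: [0.75, 0.661, -0.0, -0.0]
contact_force: [1.4, -0.2, 0.2]
opening: 0.995
finger_force: 0.0
clock: 4.1
tool_pos: [0.5842, -0.2656, 0.2382]
eef_rot: [0.984, 0.179, -0.0, -0.0]
contact_force: [0.1, 0.3, 0.2]
opening: 1.001
finger_force: 0.0
clock: 4.35
tool_pos: [0.5844, -0.2658, 0.2384]
eef_rot: [0.983, 0.183, -0.0, -0.0]
contact_force: [-0.2, 0.6, -0.6]
opening: 1.001
finger_force: 0.0
[[ 0.933  0.361 -0.001]
 [ 0.361 -0.933  0.   ]
 [-0.    -0.001 -1.   ]] [ 0.58438818 -0.26575046  0.23839924] [ 0.14230851  0.74509186  0.4073092   1.52860635 -0.33939787  0.93913323
 -0.54660953] [[-0.     0.95   0.312  0.082]
 [ 1.    -0.     0.001  0.001]
 [ 0.001  0.312 -0.95  -0.146]
 [ 0.     0.     0.     1.   ]] [[371.64829954   0.         318.85155974]
 [  0.         371.64829954 238.03717722]
 [  0.           0.           1.        ]]
```

View pics/w1.png

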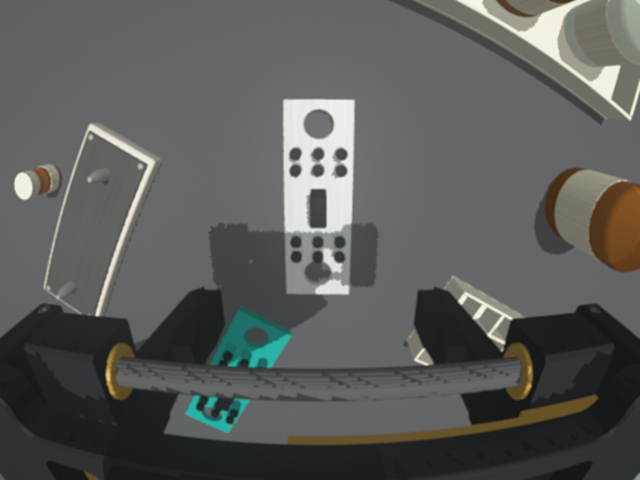

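The wrist view shows the rack straight below. Its holes are near (318,124) and (318,272), and the handle is at (318,208). The dock pins are at the left.

```bash
python3 - <<'E'
from h import *
s=dict(np.load("w1.npz"))
p=wray(s,s,[(318.5,124),(318,272)],.01);h=wray(s,s,[(318,192)],.055)
c=p.mean(0);d=p[0]-p[1];print(p,c,np.linalg.norm(d),np.degrees(np.arctan2(d[1],d[0])),h)
Q=R.from_quat(s["eef_rot"]).as_matrix()
print("yaw tool",np.degrees(np.arctan2(Q[1,0],Q[0,0])),(Q.T@(c-s["tool_pos"]))*1000)
E
```

```text
Traceback (most recent call last):
  File "h.py", line 15, in wray
    d=d@(Q@X[:3,:3]).T; c=Q@X[:3,3]+st["tool_pos"]
      ~^~~~~~~~~~~~~~~
ValueError: matmul: Input operand 1 has a mismatch in its core dimension 0, with gufunc signature (n?,k),(k,m?)->(n?,m?) (size 3 is different from 5)
```

```bash
sed -i 's/np.sin(th)\*n\[:,0\],-np.sin(th)\*n\[:,1\]/np.sin(th)*n[:,:1],-np.sin(th)*n[:,1:]/' h.py; python3 - <<'E'
from h import *
s=dict(np.load("w1.npz"))
p=wray(s,s,[(318.5,124),(318,272)],.01);h=wray(s,s,[(318,192)],.055)
c=p.mean(0);d=p[0]-p[1];print(p,c,np.linalg.norm(d),np.degrees(np.arctan2(d[1],d[0])),h)
Q=R.from_quat(s["eef_rot"]).as_matrix()
print("yaw tool",np.degrees(np.arctan2(Q[1,0],Q[0,0])),(Q.T@(c-s["tool_pos"]))*1000)
E
```

```text
[[ 0.65665313 -0.23750979  0.01      ]
 [ 0.50876745 -0.2940736   0.01      ]] [ 0.58271029 -0.2657917   0.01      ] 0.15833395333606776 20.93102225685481 [[ 0.59997697 -0.25904504  0.055     ]]
yaw tool 21.146689710321517 [ -1.49305399  -0.4454225  228.40009044]
```

```bash
python3 -m pendant '[[-1,[-1.5,-0.4,45],[0,0,0]],[-1,[0,0,50],[0,0,0]],[-1,[0,0,50],[0,0,0]],[-1,[0,0,40],[0,0,0]],[-1,[0,0,20],[0,0,0]],[-1,[0,0,10],[0,0,0]],[-1,[0,0,0],[0,0,0]]]' 35
python3 -m pendant '[[1,[0,0,0],[0,0,0]],[1,[0,0,0],[0,0,0]],[1,[0,0,0],[0,0,0]],[1,[0,0,0],[0,0,0]],[1,[0,0,0],[0,0,0]],[1,[0,0,0],[0,0,0]]]'
python3 -m pendant '[[1,[0,0,-15],[0,0,0]],[1,[0,0,-25],[0,0,0]],[1,[0,0,-35],[0,0,0]],[1,[0,0,-35],[0,0,0]],[1,[0,0,-25],[0,0,0]],[1,[0,0,0],[0,0,0]]]'
python3 - <<'E'
from h import *
from plant import r,cams
st=r.get_state();s=cams.snapshot("wrist");np.savez("w2.npz",**s,**{k:st[k] for k in("tool_pos","eef_rot")})
cv2.imwrite("pics/w2.png",s["img"][:,:,::-1])
Q=R.from_quat(st["eef_rot"]).as_matrix();t=np.array([.4547,-.0234,.158])-st["tool_pos"];print(st["tool_pos"],(Q.T@t)*1000,np.degrees(np.arctan2(Q[1,0],Q[0,0])),st["moment"])
E
```

```text
clock: 5.28
tool_pos: [0.5834, -0.2664, 0.0242]
eef_rot: [0.983, 0.182, 0.0, 0.0]
contact_force: [-1.0, -0.9, -0.3]
opening: 0.997
finger_force: 0.0
clock: 6.02
tool_pos: [0.5829, -0.2661, 0.0237]
eef_rot: [0.983, 0.182, -0.0, -0.0]
contact_force: [-0.4, 0.8, 0.7]
opening: 0.34
finger_force: 0.0
clock: 6.78
tool_pos: [0.5839, -0.2667, 0.1608]
eef_rot: [0.983, 0.182, 0.002, 0.001]
contact_force: [-0.1, 0.6, -4.6]
opening: 0.171
finger_force: 35.0
[ 0.58391322 -0.26669504  0.16080409] [ -33.63204589 -273.42552136    1.94007893] 20.96173139244551 [-0.10715824  0.15171839  0.02537529]
```

View pics/w2.png

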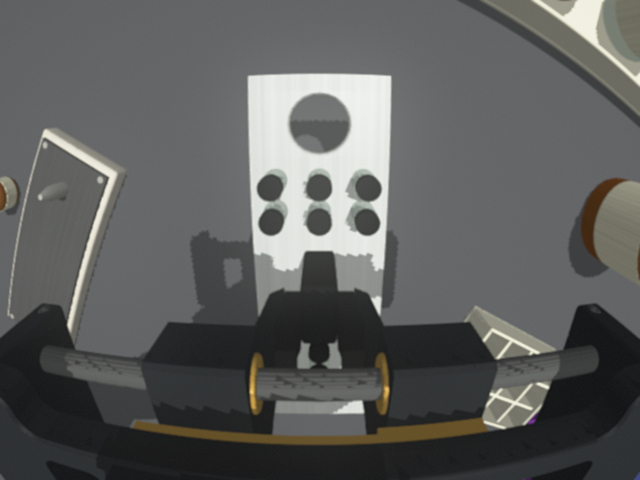

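The rack is held and lifted. Its far hole is at (319,123), and one pin of the dock shows at (52,190). The fingers were still closing when the lift began, so I need to measure how the rack sits in them.

```bash
cat > held.py <<'E'
from h import *
def held(s):
    # plate pose in tool frame from far-end corners (width 70mm) and rows further in; assumes z depth per row from width
    I=dict(tool_pos=np.zeros(3),eef_rot=np.array([0,0,0,1.]))
    img=s["img"].astype(int); hsv=cv2.cvtColor(s["img"],cv2.COLOR_RGB2HSV)
    m=(hsv[...,2]>115)&(hsv[...,1]<40); m[:60]=0
    out=[]
    for v in(82,95,150,205,240):
        x=np.where(m[v,225:415])[0]+225
        a,b=x.min()-.5,x.max()+.5
        f=lambda z:(lambda q:np.linalg.norm(q[0]-q[1])-.07)(wray(s,I,[(a,v),(b,v)],z))
        from scipy.optimize import brentq
        z=brentq(f,-.1,.12);q=wray(s,I,[(a,v),(b,v)],z);out.append(q.mean(0)*1000);print(v,a,b,(q.mean(0)*1000).round(1),np.degrees(np.arctan2((q[0]-q[1])[0],(q[0]-q[1])[1])).round(1))
    out=np.array(out);k=np.polyfit(out[:,0],out[:,2],1);print("pitch deg",np.degrees(np.arctan(k[0])),"plate top z at x=0",k[1])
    g=(~m[95:155,285:355]).astype(np.uint8);c=max(cv2.findContours(g,0,1)[0],key=cv2.contourArea)
    (u,v),ax,_=cv2.fitEllipse(c);print("hole",u+285,v+95,ax)
    for z in(-.005,.005,.012,.02):print(z,wray(s,I,[(u+285,v+95)],z).round(4))
E
python3 - <<'E'
from held import *
held(dict(np.load("w2.npz")))
E
```

```text
82 246.5 392.5 [101.1   0.7  34.1] -180.0
95 246.5 391.5 [94.7  0.4 35.1] 180.0
150 247.5 390.5 [67.5  0.4 34.7] -180.0
205 249.5 388.5 [39.8  0.4 34.2] -180.0
240 251.5 385.5 [20.7  0.2 35.9] -180.0
pitch deg -0.622519841548738 plate top z at x=0 35.50529164104122
hole 321.9159393310547 131.42266464233398 (30.71207618713379, 60.346710205078125)
-0.005 [[ 0.0773  0.0015 -0.005 ]]
0.005 [[0.077  0.0016 0.005 ]]
0.012 [[0.0768 0.0017 0.012 ]]
0.02 [[0.0765 0.0017 0.02  ]]
```

The plate top is 35 mm below the TCP, so only the fingertips hold the handle. I'll set the rack back down and regrip it lower.

```bash
python3 -m pendant '[[1,[0,0,25],[0,0,0]],[1,[0,0,40],[0,0,0]],[1,[0,0,30],[0,0,0]],[1,[0,0,12],[0,0,0]],[1,[0,0,4],[0,0,0]],[1,[0,0,3],[0,0,0]],[1,[0,0,2],[0,0,0]],[1,[0,0,0],[0,0,0]]]'
python3 - <<'E'
from plant import r
s=r.get_state();print(s["tool_pos"],s["contact_force"])
E
```

```text
clock: 7.82
tool_pos: [0.5804, -0.2644, 0.0483]
eef_rot: [0.983, 0.182, -0.001, -0.003]
contact_force: [-14.4, 9.5, 41.5]
opening: 0.168
finger_force: 35.1
[ 0.58044286 -0.26438724  0.04830148] [-14.35195036   9.48440683  41.45936225]
```

```bash
python3 -m pendant '[[1,[0,0,-3],[0,0,0]],[0.1,[0,0,0],[0,0,0]],[0.1,[0,0,0],[0,0,0]],[0.1,[0,0,0],[0,0,0]],[0.1,[0,0,12],[0,0,0]],[0.1,[0,0,12],[0,0,0]],[0.1,[0,0,0],[0,0,0]]]'
python3 -m pendant '[[1,[0,0,0],[0,0,0]],[1,[0,0,0],[0,0,0]],[1,[0,0,0],[0,0,0]],[1,[0,0,0],[0,0,0]],[1,[0,0,0],[0,0,0]],[1,[0,0,0],[0,0,0]],[1,[0,0,0],[0,0,0]],[1,[0,0,0],[0,0,0]]]' 40
```

```text
clock: 8.7
tool_pos: [0.5819, -0.2655, 0.0199]
eef_rot: [0.983, 0.182, -0.001, -0.001]
contact_force: [1.5, 0.1, -0.1]
opening: 0.448
finger_force: 0.0
clock: 9.7
tool_pos: [0.5827, -0.265, 0.0219]
eef_rot: [0.983, 0.182, -0.0, -0.001]
contact_force: [-2.4, 4.3, 6.1]
opening: 0.179
finger_force: 40.0
```

```bash
python3 -m pendant '[[1,[0,0,-15],[0,0,0]],[1,[0,0,-30],[0,0,0]],[1,[0,0,-40],[0,0,0]],[1,[0,0,-30],[0,0,0]],[1,[0,0,-15],[0,0,0]],[1,[0,0,0],[0,0,0]],[1,[0,0,0],[0,0,0]]]'
python3 - <<'E'
from held import *
from plant import r,cams
st=r.get_state();s=cams.snapshot("wrist");np.savez("w3.npz",**s,**{k:st[k] for k in("tool_pos","eef_rot")})
cv2.imwrite("pics/w3.png",s["img"][:,:,::-1])
Q=R.from_quat(st["eef_rot"]).as_matrix();t=np.array([.4547,-.0234,.15])-st["tool_pos"];print(st["tool_pos"],(Q.T@t)*1000,np.degrees(np.arctan2(Q[1,0],Q[0,0])),st["moment"])
held(s)
E
```

```text
clock: 10.58
tool_pos: [0.5822, -0.2656, 0.1503]
eef_rot: [0.983, 0.182, -0.001, -0.001]
contact_force: [0.6, 0.6, -4.1]
opening: 0.178
finger_force: 40.0
[ 0.58215677 -0.26564092  0.15029909] [ -32.35212122 -271.80620358    0.84299413] 20.963553706396684 [-0.06238165  0.12620578  0.01505027]
82 234.5 403.5 [98.7  0.4  8.9] 180.0
95 234.5 403.5 [93.1  0.4  8.6] 180.0
150 235.5 402.5 [69.8  0.4  8. ] -180.0
205 238.5 399.5 [45.7  0.4  9. ] -180.0
240 240.5 396.5 [29.5  0.2  9.6] -180.0
pitch deg -0.5926084721742629 plate top z at x=0 9.521060815627756
hole 322.57752990722656 137.16962432861328 (29.955829620361328, 72.49681091308594)
-0.005 [[ 0.0751  0.0018 -0.005 ]]
0.005 [[0.0746 0.0019 0.005 ]]
0.012 [[0.0743 0.0019 0.012 ]]
0.02 [[0.074 0.002 0.02 ]]
```

View pics/w3.png

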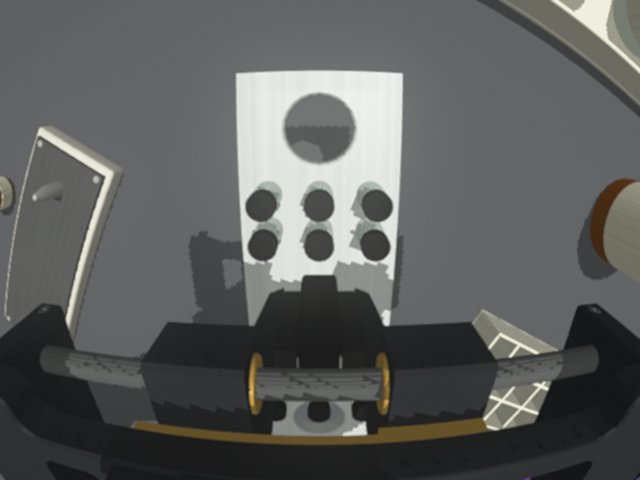

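The rack is now gripped deep and level. Its far hole is centred at about (320,128), and a dock pin shows at (48,190). Carrying it over.

```bash
python3 -m pendant '[[1,[-3,-25,0],[0,0,0]],[1,[-6,-48,0],[0,0,0]],[1,[-6,-50,0],[0,0,0]],[1,[-6,-50,0],[0,0,0]],[1,[-6,-48,0],[0,0,0]],[1,[-5,-35,0],[0,0,0]],[1,[0,-16,0],[0,0,0]],[1,[0,0,0],[0,0,0]]]'
python3 -m pendant '[[1,[0,0,0],[0,0,4]],[1,[0,0,0],[0,0,7]],[1,[0,0,0],[0,0,8]],[1,[0,0,0],[0,0,7]],[1,[0,0,0],[0,0,4.7]],[1,[0,0,0],[0,0,0]],[1,[0,0,0],[0,0,0]],[1,[0,0,0],[0,0,0]]]'
python3 - <<'E'
from held import *
from plant import r,cams
st=r.get_state();s=cams.snapshot("wrist");np.savez("w4.npz",**s,**{k:st[k] for k in("tool_pos","eef_rot")})
cv2.imwrite("pics/w4.png",s["img"][:,:,::-1])
t=cams.snapshot("top");np.savez("top4.npz",**t);t2=cams.snapshot("scene");np.savez("scene4.npz",**t2)
im=np.vstack([cv2.resize(t["img"][180:300,200:320],(600,600))]);cv2.imwrite("pics/top4.png",np.hstack([im])[:,:,::-1])
Q=R.from_quat(st["eef_rot"]).as_matrix();print(st["tool_pos"],np.degrees(np.arctan2(Q[1,0],Q[0,0])),Q[:,2],st["q"])
s3=dict(np.load("w3.npz"));I=dict(tool_pos=np.zeros(3),eef_rot=np.array([0,0,0,1.]))
print(wray(s3,I,[(320,128.5),(319.5,72)],.0095))
E
```

```text
clock: 11.62
tool_pos: [0.4562, -0.0232, 0.1514]
eef_rot: [0.983, 0.183, 0.0, 0.0]
contact_force: [0.8, -1.1, -3.9]
opening: 0.183
finger_force: 40.0
clock: 12.62
tool_pos: [0.456, -0.024, 0.1517]
eef_rot: [0.996, -0.085, 0.0, 0.0]
contact_force: [0.2, 0.6, -3.4]
opening: 0.177
finger_force: 40.0
[ 0.45602315 -0.02401226  0.15171635] -9.722551570996053 [ 3.89637692e-04 -1.00482189e-04 -9.99999919e-01] [-0.3292673   0.68889687  0.46057166  2.16443418 -0.72164589  0.4417907
 -1.03210735]
[[0.07807894 0.0008581  0.0095    ]
 [0.10186653 0.0006502  0.0095    ]]
```

View pics/w4.png

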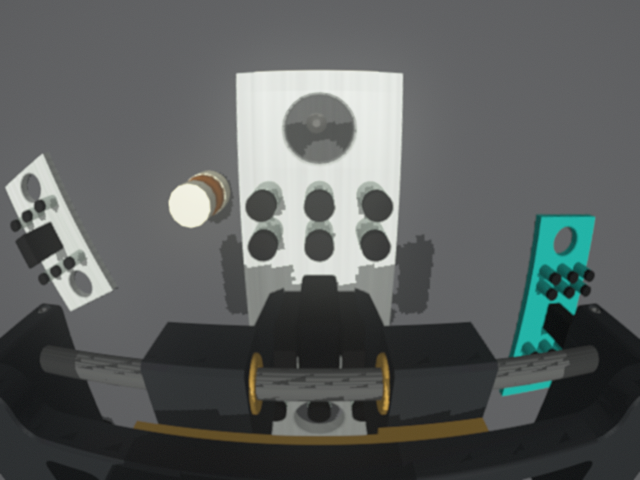

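The pin tip is visible through the far hole near (316,122), so alignment is close. I'll check the tip with a zoom, beside the earlier w1 view of both pins.

```bash
python3 - <<'E'
from h import *
a=cv2.imread("pics/w4.png")[88:168,280:360];b=cv2.imread("pics/w1.png")[110:320,30:170]
a=cv2.convertScaleAbs(a,alpha=1.6)
cv2.imwrite("pics/z.png",np.hstack([cv2.resize(a,(400,600),interpolation=2)[:,:],cv2.resize(b,(400,600),interpolation=2)]))
E
```

```text
(no output)
```

View pics/z.png

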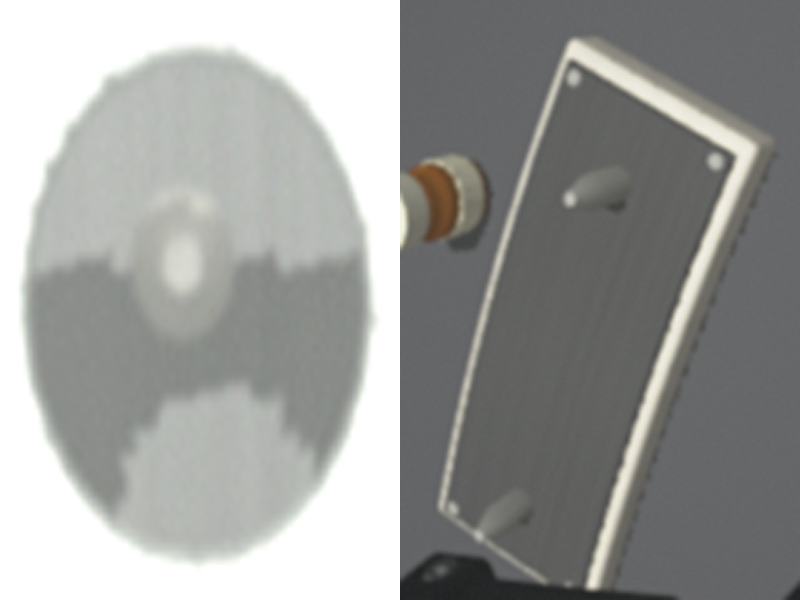

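```bash
python3 - <<'E'
from h import *
s=dict(np.load("w1.npz"));p=wray(s,s,[(89.9,179.7),(58,298)],.059);d=p[0]-p[1]
print("w1 pins",p,p.mean(0),np.linalg.norm(d),np.degrees(np.arctan2(d[1],d[0])))
s=dict(np.load("w4.npz"));Q=R.from_quat(s["eef_rot"]).as_matrix()
pin=wray(s,s,[(316.6,123.3)],.059);h=wray(s,s,[(319.5,128.5)],s["tool_pos"][2]-.0095)
print(pin,h,"move tool mm",(pin-h)@Q*1000)
yaw=np.radians(-9.7);print("dock c from pin",pin[0,:2]-.08*np.array([np.cos(yaw),np.sin(yaw)]))
E
```

```text
w1 pins [[ 0.53505805 -0.03681781  0.059     ]
 [ 0.37663318 -0.00986395  0.059     ]] [ 0.45584562 -0.02334088  0.059     ] 0.16070142838283238 -9.655648905530647
[[ 0.53479682 -0.03615958  0.059     ]] [[ 0.53306308 -0.03768637  0.14221635]] move tool mm [[ 1.41762398 -1.80040875 83.21687036]]
dock c from pin [ 0.45594054 -0.02268043]
```

Pins and dock pose agree across views. I need about +2, −1.3 mm, then down by about 107 mm.

```bash
python3 -m pendant '[[1,[2,-1.3,10],[0,0,0]],[1,[0,0,20],[0,0,0]],[1,[0,0,20],[0,0,0]],[1,[0,0,15],[0,0,0]],[1,[0,0,10],[0,0,0]],[1,[0,0,8],[0,0,0]],[1,[0,0,0],[0,0,0]]]'
python3 -m pendant '[[1,[0,0,6],[0,0,0]],[1,[0,0,6],[0,0,0]],[1,[0,0,5],[0,0,0]],[1,[0,0,3],[0,0,0]],[1,[0,0,0],[0,0,0]],[1,[0,0,0],[0,0,0]]]'
```

```text
clock: 13.65
tool_pos: [0.4578, -0.0226, 0.0683]
eef_rot: [0.996, -0.085, -0.0, -0.0]
contact_force: [-0.4, 0.5, -4.5]
opening: 0.176
finger_force: 40.0
clock: 14.4
tool_pos: [0.458, -0.0226, 0.0488]
eef_rot: [0.996, -0.085, 0.0, -0.0]
contact_force: [0.6, 0.4, -3.9]
opening: 0.178
finger_force: 40.0
```

```bash
python3 -m pendant '[[1,[0,0,2],[0,0,0]],[1,[0,0,1.5],[0,0,0]],[1,[0,0,1],[0,0,0]],[1,[0,0,0],[0,0,0]],[1,[0,0,0],[0,0,0]]]'
```

```text
clock: 15.02
tool_pos: [0.4582, -0.0227, 0.0468]
eef_rot: [0.996, -0.085, 0.001, -0.001]
contact_force: [-2.9, 0.9, 28.8]
opening: 0.177
finger_force: 40.0
```

It has reached the deck: contact force at the expected height, far below the pin tips. Release partly, since the jar is close, and retreat.

```bash
python3 -m pendant '[[1,[0,0,-2],[0,0,0]],[0.1,[0,0,0],[0,0,0]],[0.1,[0,0,0],[0,0,0]],[0.1,[0,0,0],[0,0,0]],[0.1,[0,0,0],[0,0,0]],[0.1,[0,0,0],[0,0,0]]]'
python3 -m pendant '[[0.1,[0,0,-15],[0,0,0]],[0.1,[0,0,-30],[0,0,0]],[0.1,[0,0,-40],[0,0,0]],[0.1,[0,0,-50],[0,0,0]],[0.1,[0,0,-30],[0,0,0]],[0.1,[0,0,0],[0,0,0]],[0.1,[0,0,0],[0,0,0]]]'
python3 - <<'E'
from h import *
from plant import r,cams
st=r.get_state();s=cams.snapshot("wrist");cv2.imwrite("pics/w5.png",s["img"][:,:,::-1])
t=cams.snapshot("scene");cv2.imwrite("pics/s5.png",np.hstack([s["img"][40:340,150:500],cv2.resize(t["img"][220:340,280:440],(400,300))])[:,:,::-1])
E
```

```text
clock: 15.78
tool_pos: [0.4579, -0.0226, 0.0461]
eef_rot: [0.996, -0.085, -0.0, -0.0]
contact_force: [-0.0, 0.2, -0.2]
opening: 0.448
finger_force: 0.0
clock: 16.65
tool_pos: [0.4574, -0.0222, 0.2105]
eef_rot: [0.996, -0.085, -0.001, -0.0]
contact_force: [-0.0, 0.7, -0.6]
opening: 0.45
finger_force: 0.0
```

View pics/s5.png

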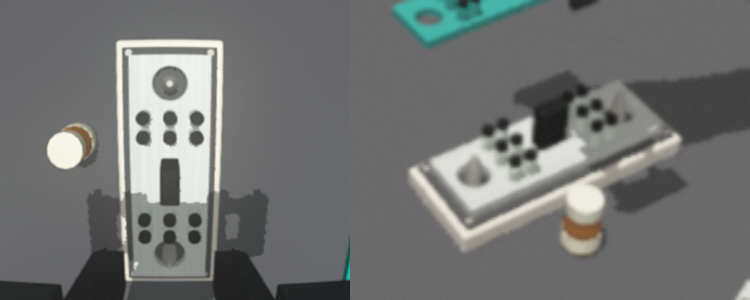

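The rack lies flat on the dock with a pin through each end hole, at crop pixels (169,83) and (169,252). The jar is undisturbed and the gripper is clear.

```bash
python3 -c "
from plant import r
print(r.finish_job())"
```

```text
the job is handed in; nothing more can be done
None
```

The longer rack is seated flat on the dock with both pins through its end holes, the short rack was not touched, the arm is clear, and the job was handed in at about 17 s; no verdict came back.

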